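Stamp the sample record card

TASK

Take the rectangular-footed hand stamp from the metal tray, set it square inside the empty box on the record card on the clipboard and press its handle straight down, practically all the way, holding it down for about a second. Lift it straight off without sliding it, touching the card nowhere outside that box, then stand the stamp upright in the tray again and let go.

Things in the scene. Friction and masses are not known exactly. Their poses are not given: they have to be found in the camera images.
- stamp: Self-inking hand stamp, loose, 110 mm tall, about 0.13 kg, standing in the metal tray: white foot block 60 mm (its x) by 36 mm (its y), 30 mm high, with a black sprung handle on top. Origin: centre of the foot's flat underside (the printing face); z up. The other stamp in the tray, about 110 mm away at the other end, has a round foot and knob and is not used.
- stamp_grip (a point): Centre of the black handle's grip, a rounded block 46 mm (stamp x) by 28 mm (stamp y), 44 mm high (66 to 110 mm above the foot's underside; this point is 90 mm above it at rest). Hold it across its 28 mm. Axes as the stamp's.
- stamp_press (a joint): How far the handle is pressed down into the foot, m: 0 at rest, 0.010 fully down. A spring holds it up: it starts to give at 4 N and needs 10 N to be fully down; it springs back.
- record: White card 212 by 152 mm on a fixed grey clipboard. Origin: on the card's surface, 7 mm above the bench, at the centre of the empty printed box; z up. Box: thin outline 56 mm (record x) by 84 mm (record y), so the stamp's x goes along record y, either way round. A same-size box 68 mm towards +x is already filled. A clip at the +x end, 150 mm from the origin, is 14 mm high.
- tray: Shallow open aluminium tray, fixed, 112 mm (its x) by 232 mm (its y), rim 12 mm high, walls 4 mm. Origin: centre of its underside, on the bench; its inner floor is 4 mm up; z up. The two stamps stand in it about 55 mm either side of its centre along y, the stamp's x roughly along the tray's y; which is at which end varies.
There are look-alikes about, which are no part of the job. What is shaped like the stamp but pink is not meant.

How it is judged:
By the outcome, as a careful person would: the job done as asked, in the order asked, and still so for the second after the job is handed in, with the robot touching nothing.
It also fails if it takes over 59 s, if anything falls off the work surface, if the arm or the gripper's body presses on something with over 40 N, if the wrist force passes 120 N, or if a joint passes its speed limit or range.

ROBOT

A 6-joint arm with a two-finger parallel gripper is mounted at the origin on the work surface. World frame = base frame: x ahead of the robot, y to its left, z up, the work surface at z = 0. Lengths are in m, angles in rad, forces in N, time in s.
With the tool pointing down it reaches from about 0.375 to 0.9 m from the base axis. Payload 3.1 kg.
Tool frame: the origin (TCP) lies midway between the tips of the shut fingers; the grasp point (between the pads) lies 19 mm behind it; z points along the fingers, y is the line along which they close (so a half turn about z gives the same grasp; the last joint's range is limited). The gripper opens to 85 mm and grips with 20 to 120 N. Pads are 22 mm wide; open, the fingers measure 114 mm over their backs; the gripper's body (76 mm by 85 mm) begins 54 mm behind the grasp point. The pads swing forward as they close: fully open they stand 13 mm farther back than shut.
Start: joints at [0.995, 0.527, 1.433, -0, 1.181, -0.178], TCP at [0.242, 0.576, 0.231] pointing down, gripper open.
Joint ranges: [-3.08, 3.08], [-0.75, 2.2], [0.22, 2.44], [-1.43, 4.57], [0, 2.65], [-2.85, 2.85]. Speed limits (rad/s): [2.79, 2.79, 3.14, 3.14, 3.14, 3.14].

INTERFACE

Orientations are given as a unit quaternion [x, y, z, w].
In Python, from station import manip gives the robot as it stands.
- The arm moves only by the tool step_arm, never from a script. Its argument "targets" is text: rows parted by semicolons, each of 4 numbers parted by spaces: the shift along the tool's x, y, z in mm, then the turn about the tool's z in degrees. A call has 1 to 12 rows; each row is the pose to reach, as a shift and turn from the pose commanded when the call began, along the tool's axes at that moment; what a row does not reach only later rows make up. A row lasts 1/10 s, in which the tool goes at most 50 mm and 8.59 degrees, less where a joint would pass 70% of its speed; a pose out of reach is approached as far as the arm can. A call with a gripper value outside its range is refused whole. "gripper" is the closure, from 0 (fully open) to 1 (shut), set as the call begins (left out, the last holds). The fingers move at their own pace and stop on an object; "squeeze" is the grip in N (left out, the last holds). Time passes only in rows, so rows that repeat a pose let the fingers close. It gives the time, the measured TCP pose, the force, the opening and the grip force at its end, in the units of the state.
- manip.sense(): the state, without advancing time (a new reading comes with each control period).
- manip.snapshot(name): name is "side" or "top" or "wrist"; returns the picture (400x640x3 uint8, red, green, blue); there is no depth.
- manip.get_calibration(name): a dict with "fov_y" (degrees; the focal length in pixels is half the picture's height over the tangent of half this angle, whatever the lens; pixels are square), "cx", "cy" (the principal point, pixels), "k1" (the pictures are not rectified: a ray, as slopes to the right and down, at radius r is drawn at 1 + k1 r^2 times it, then the intrinsics apply), "extrinsics" (4x4, takes a point from camera to world coordinates); the wrist camera has in their place "tool_from_camera" (4x4, takes a point from camera to tool coordinates, whose origin is the TCP and whose axes are the flange's). Camera axes: x right, y down, z forward; pixel columns grow to the right and rows downward; lengths in m; the calibration is good to about 2 mm. A picture is of the moment at which its call begins: read the wrist's pose just before it. get_calibration takes no time and is no camera call.
- manip.sign_off(): hands the job in; it is judged then, once.
Trained networks look in the newest picture that a camera, given by its name, has taken for a name from the list of things; names that differ only in an ending like _2 or _b are one class to them, and where a whole thing is asked for, a point or a joint stands for the part that bears it (a point fixed in the world has none). Each returns a list of dicts, best first, with "p" (0 to 1); they miss things now and then, are a little off and sometimes report something else, mostly with a low value. They report only what shows in the picture. A call takes as long as a camera call. They do not tell look-alikes from the thing itself.
- manip.recognise(camera, query): "position" ([column, row] in pixels, amid what is visible of it).
- manip.masks_of(camera, query): "pixels" (400x640 bool, what is visible of it) and "position" ([column, row] in pixels, amid what is visible of it).
- manip.mark_of(camera, query): "position" ([column, row] in pixels: a listed point, or the origin of a listed thing).
The state is a dict: "t": time; "q": joint angles; "qd": joint speeds; "tau": joint torques, N m; "tcp_pos": TCP position; "tool_rot": TCP orientation; "force": force on the tool from outside, world axes, zero at the start; "ft_torque": the same for the moment, N m; "finger_gap": opening from 0.0 (shut) to 1.0 (fully open); "gripper_force": force on a finger pad.
Only numpy, scipy, OpenCV 4.12 (cv2) and the standard library are available. Lean on these libraries where they do the work, as an engineer would, in place of code of your own. Each camera call takes 0.05 s, during which the arm holds its last target. There are 200 camera calls.

## Working session

There is one attempt and no reset: what is moved stays moved. The work goes in short steps, Python scripts to look and compute and a tool call to move; the robot and the scene stay as the last step left them, time stands still between calls to the robot, and variables do not carry over. Pictures are saved under pics/ and viewed, at most 13 in all, crops included, and the job is handed in when it is done.

Besides the shell and the picture viewer there is one more tool, called after "Call:" as name(argument=value, ...) on one line, values as JSON. step_arm: Moves the arm, as the interface text tells. Its arguments: {"type":"object","properties":{"targets":{"type":"string"},"gripper":{"type":"number"},"squeeze":{"type":"number"}},"required":["targets"]}

```bash
mkdir -p pics; cat > h.py <<'E'
import numpy as np, cv2
from station import manip
from scipy.spatial.transform import Rotation as R
def cal(name, s=None):
    c=manip.get_calibration(name); f=200/np.tan(np.radians(c["fov_y"]/2))
    if name=="wrist":
        s=s or manip.sense(); T=np.eye(4); T[:3,:3]=R.from_quat(s["tool_rot"]).as_matrix(); T[:3,3]=s["tcp_pos"]
        E=T@np.array(c["tool_from_camera"])
    else: E=np.array(c["extrinsics"])
    return f,c["cx"],c["cy"],c["k1"],E
def toplane(C,uv,z):
    f,cx,cy,k,E=C; uv=np.atleast_2d(np.asarray(uv,float)); d=(uv-[cx,cy])/f; u=d.copy()
    for _ in range(30): u=d/(1+k*(u**2).sum(1,keepdims=True))
    r=np.c_[u,np.ones(len(u))]@E[:3,:3].T; o=E[:3,3]
    return o+r*((z-o[2])/r[:,2])[:,None]
def proj(C,P):
    f,cx,cy,k,E=C; p=(np.atleast_2d(P)-E[:3,3])@E[:3,:3]; s=p[:,:2]/p[:,2:]
    return s*(1+k*(s**2).sum(1,keepdims=True))*f+[cx,cy]
def snap(n,fn=None):
    im=manip.snapshot(n)
    if fn: cv2.imwrite("pics/"+fn,im[:,:,::-1])
    return im
E
python3 - <<'E'
from h import *
s=manip.sense();print(s["t"],s["tcp_pos"],s["tool_rot"],s["force"])
ims=[snap(n) for n in("side","top","wrist")]
cv2.imwrite("pics/a.png",np.vstack(ims[:2])[:,:,::-1]); cv2.imwrite("pics/a_s.png",cv2.resize(np.vstack(ims[:2]),(480,600))[:,:,::-1]);cv2.imwrite("pics/top.png",ims[1][:,:,::-1]);cv2.imwrite("pics/side.png",ims[0][:,:,::-1])
for n in("top","side"):
  C=cal(n)
  for q,z in(("stamp",0.004),("stamp_grip",0.094),("record",0.007),("tray",0)):
    for d in manip.mark_of(n,q)[:4]: print(n,q,round(d["p"],2),np.round(d["position"]),toplane(C,d["position"],z).round(3)[0])
E
```

```text
0.0 [0.2416955  0.57558745 0.23031711] [ 1.97589547e-01  9.80284211e-01 -1.03558051e-03 -4.06032922e-04] [ 0.02042343  0.63455472 -0.21667008]
top stamp 0.74 [398. 234.] [ 0.528 -0.159  0.004]
top stamp 0.69 [375. 166.] [ 0.674 -0.114  0.004]
top stamp_grip 0.8 [407. 235.] [ 0.524 -0.156  0.094]
top stamp_grip 0.6 [386. 162.] [ 0.662 -0.119  0.094]
top record 0.82 [197. 240.] [0.514 0.258 0.007]
top tray 0.94 [417. 241.] [ 0.516 -0.201  0.   ]
side stamp 0.83 [392. 247.] [ 0.671 -0.119  0.004]
side stamp 0.57 [346. 292.] [ 0.525 -0.159  0.004]
side stamp_grip 0.76 [344. 259.] [ 0.526 -0.146  0.094]
side stamp_grip 0.6 [398. 218.] [ 0.67  -0.121  0.094]
side record 0.7 [247. 180.] [0.499 0.25  0.007]
side tray 0.92 [344. 318.] [ 0.493 -0.2    0.   ]
```

View pics/top.png

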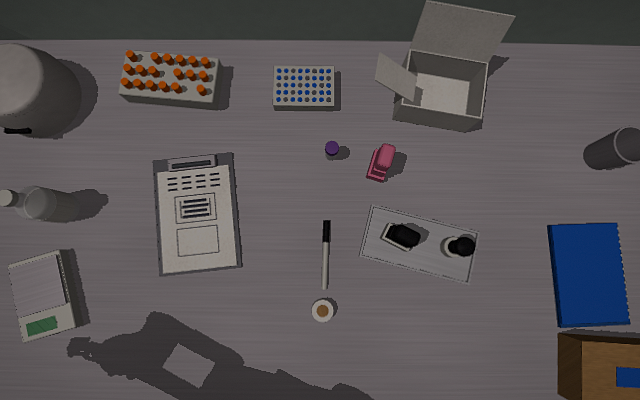

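View pics/side.png

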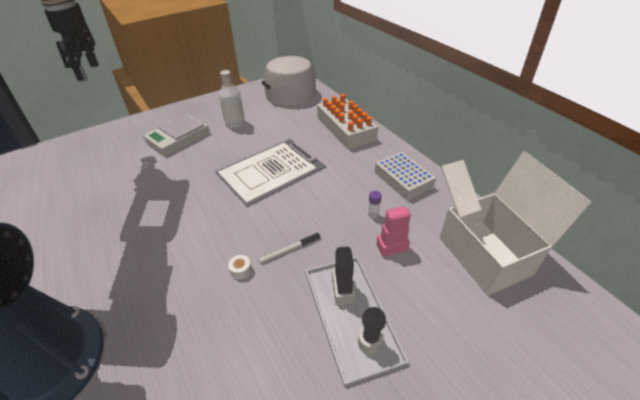

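Candidates for the stamp are the black-and-white rectangular one in the tray at top (400,235), the pink look-alike (380,163, excluded by colour), and the round-knob stamp (458,245, excluded by shape). I choose (400,235). The record's empty box is at top (197,240), with the clip towards world +x.

```bash
cat >> h.py <<'E'
def togo(P,yaw=None):
    """shift in tool axes (mm), turn (deg) so TCP is at P and tool y at yaw (deg, mod 180)"""
    s=manip.sense(); M=R.from_quat(s["tool_rot"]).as_matrix()
    d=M.T@(np.array(P)-s["tcp_pos"])*1000; y=np.degrees(np.arctan2(M[1,1],M[0,1]))
    t=None if yaw is None else -(((yaw-y)+90)%180-90)
    print("togo",d.round(1),"turn",None if t is None else round(t,2),"| tcp",s["tcp_pos"].round(4),"yaw",round(y,2),"t",round(s["t"],2))
E
python3 - <<'E'
from h import *
print(np.array(manip.get_calibration("wrist")["tool_from_camera"]).round(3),manip.get_calibration("wrist")["fov_y"])
C=cal("top")
print(toplane(C,[[365,207],[478,233],[361,249],[469,283]],0.012).round(3))
print(toplane(C,[[177,228],[216,225],[179,256],[218,253]],0.007).round(3))
im=cv2.imread("pics/top.png"); cv2.imwrite("pics/c.png",np.hstack([cv2.resize(im[200:290,350:490],None,fx=2.8,fy=2.8,interpolation=2),cv2.resize(im[145:280,140:250],(392,252))])) if 0 else cv2.imwrite("pics/c.png",cv2.resize(im[200:290,350:490],None,fx=5,fy=5,interpolation=2))
togo([0.49,0.256,0.27],5)
E
```

```text
[[ 0.    -0.948 -0.318  0.083]
 [ 1.    -0.     0.001  0.   ]
 [-0.001 -0.318  0.948 -0.142]
 [ 0.     0.     0.     1.   ]] 71.3099278127406
[[ 0.584 -0.09   0.012]
 [ 0.531 -0.324  0.012]
 [ 0.498 -0.081  0.012]
 [ 0.43  -0.301  0.012]]
[[0.539 0.3   0.007]
 [0.545 0.219 0.007]
 [0.481 0.293 0.007]
 [0.488 0.213 0.007]]
togo [-352.6 -199.1  -38.7] turn 62.21 | tcp [0.2421 0.5762 0.2313] yaw 67.21 t 0.55
```

View pics/c.png

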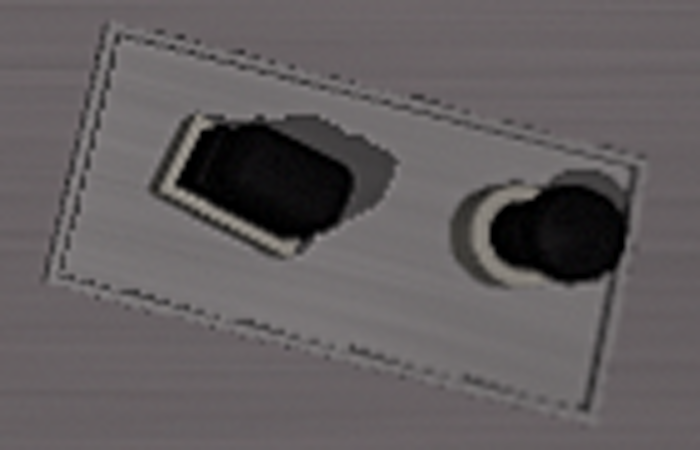

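Call:
step_arm(targets="-40 -20 -10 8;-80 -40 -20 16;-120 -58 -30 24;-160 -76 -38 32;-200 -95 -38 40;-240 -114 -38 48;-280 -133 -38 56;-320 -150 -38 62;-335 -158 -38 62.2;-335 -158 -38 62.2;-335 -158 -38 62.2;-335 -158 -38 62.2", gripper=0)

```text
t: 1.75
tcp_pos: [0.4883, 0.3019, 0.2693]
tool_rot: [0.675, 0.738, -0.0, -0.0]
force: [-0.7, 0.9, -0.1]
finger_gap: 0.999
gripper_force: 0.0
```

```bash
python3 - <<'E'
from h import *
s=manip.sense(); snap("wrist","w1.png"); C=cal("wrist",s)
for d in manip.mark_of("wrist","record"): print(d["p"],d["position"],toplane(C,d["position"],.007).round(4))
C2=cal("top"); print(proj(C,[[.539,.3,.007],[.545,.219,.007],[.481,.293,.007],[.488,.213,.007]]).round())
togo([0.525,-0.1,0.27],-17)
E
```

```text
0.93 [329.0, 196.1] [[0.5076 0.2574 0.007 ]]
[[353. 171.]
 [350. 221.]
 [314. 172.]
 [314. 222.]]
togo [-4.037e+02  2.000e-01 -7.000e-01] turn 22.16 | tcp [0.4885 0.302  0.2694] yaw 5.16 t 1.85
```

View pics/w1.png

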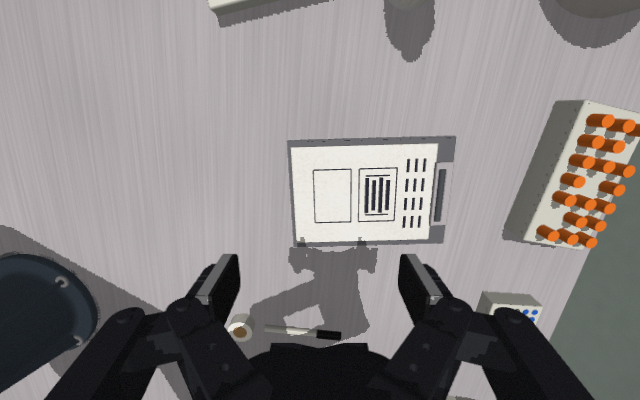

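```bash
cat > rec.py <<'E'
from h import *
def rec(im,C,seed=None):
    g=cv2.cvtColor(im,cv2.COLOR_RGB2GRAY); b=(g>200).astype(np.uint8)
    n,l,st,_=cv2.connectedComponentsWithStats(b,connectivity=4)
    for i in range(1,n):
        if 1000<st[i,4]<40000:
            cs,_=cv2.findContours((l==i).astype(np.uint8),cv2.RETR_EXTERNAL,cv2.CHAIN_APPROX_NONE)
            p=toplane(C,cs[0][:,0,:],.007)[:,:2]; r=cv2.minAreaRect((p*1000).astype(np.float32))
            print("comp",st[i],"rect c",np.round(r[0],1),"size",np.round(r[1],1),"ang",round(r[2],2))
E
python3 - <<'E'
from rec import *
rec(cv2.imread("pics/w1.png")[:,:,::-1],C=cal("wrist"))
E
```

```text
comp [ 526  101  114  140 1853] rect c [890.9 317.2] size [218.2  93.7] ang 84.1
comp [ 291  144  146   98 8334] rect c [559.3 263.2] size [211.6 151.6] ang 6.88
comp [ 359  169   37   52 1062] rect c [580.  265.6] size [53.3 81.2] ang 6.67
comp [ 314  170   36   52 1782] rect c [512.  257.5] size [52.8 81. ] ang 7.14
```

Call:
step_arm(targets="-34 0 0 2;-68 0 0 4;-102 0 0 6;-136 0 0 8;-170 0 0 10;-204 0 0 12;-238 0 0 14;-272 0 0 16;-306 0 0 18;-340 0 0 20;-375 0 0 22;-404 0 0 22")

```text
t: 3.05
tcp_pos: [0.5252, -0.1023, 0.2695]
tool_rot: [0.804, 0.595, 0.0, 0.0]
force: [0.2, -0.2, 0.3]
finger_gap: 0.999
gripper_force: 0.0
```

Call:
step_arm(targets="0 0 0 0;0 0 0 0")

```text
t: 3.25
tcp_pos: [0.5248, -0.101, 0.2692]
tool_rot: [0.804, 0.595, 0.0, -0.0]
force: [-0.3, -0.8, -0.1]
finger_gap: 0.998
gripper_force: 0.0
```

```bash
python3 - <<'E'
from h import *
s=manip.sense(); im=snap("wrist","w2.png"); C=cal("wrist",s)
for q,z in(("stamp",.004),("stamp_grip",.094),("tray",0)):
  for d in manip.mark_of("wrist",q): print(q,d["p"],d["position"],toplane(C,d["position"],z).round(4))
togo([0.525,-0.157,.2],-17)
E
```

```text
stamp 0.92 [420.3, 149.7] [[ 0.6731 -0.1213  0.004 ]]
stamp 0.86 [327.3, 198.9] [[ 0.5218 -0.1541  0.004 ]]
stamp_grip 0.85 [329.9, 220.1] [[ 0.5229 -0.1523  0.094 ]]
stamp_grip 0.77 [439.2, 158.0] [[ 0.6647 -0.1152  0.094 ]]
tray 0.85 [324.9, 223.3] [[ 0.5062 -0.1937  0.    ]]
togo [-54.4  16.8  69.3] turn 0.13 | tcp [ 0.5247 -0.1001  0.2693] yaw -16.87 t 3.45
```

View pics/w2.png

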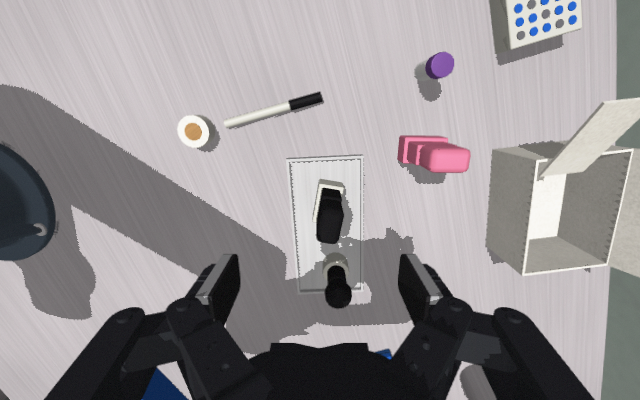

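The wrist view shows the stamp in the tray at (328,205), pink one at (435,155), round one at (337,280). The record box fit gives centre (512.0,257.5) mm at about 6.9°. The sizes check out. Next I fit the stamp's yaw from its silhouette.

```bash
cat > fit.py <<'E'
from h import *
from scipy.optimize import minimize
def corners(lx,ly,z0,z1):
    return np.array([[a*lx/2,b*ly/2,z] for a in(-1,1) for b in(-1,1) for z in(z0,z1)])
B=[corners(60,36,0,30),corners(24,14,28,70),corners(46,26,67,109),corners(42,28,68,108),corners(43,25,66,110)]
def render(C,x,y,yaw,z0,sc=4):
    c,s=np.cos(np.radians(yaw)),np.sin(np.radians(yaw)); m=np.zeros((400*sc,640*sc),np.uint8)
    hulls=[B[0],B[1],np.vstack(B[2:])]
    for b in hulls:
        P=np.c_[x+(c*b[:,0]-s*b[:,1]),y+(s*b[:,0]+c*b[:,1]),z0+b[:,2]]/1000
        uv=(proj(C,P)+.5)*sc-.5
        cv2.fillConvexPoly(m,cv2.convexHull(uv.round().astype(np.int32)),1)
    return cv2.resize(m.astype(np.float32),(640,400),interpolation=cv2.INTER_AREA)
def fit(obs,x0,z0=4):
    """obs: list of (C,mask)"""
    def f(p): return sum(np.abs(render(C,*p,z0)-m).sum()/m.sum() for C,m in obs)
    best=None
    for dy in(-12,0,12):
        r=minimize(f,np.array(x0)+[0,0,dy],method="Nelder-Mead",options=dict(initial_simplex=np.array(x0)+[0,0,dy]+np.array([[0,0,0],[6,0,0],[0,6,0],[0,0,8]]),xatol=.1,fatol=1e-4))
        if best is None or r.fun<best.fun: best=r
    return best
def mask(n,near):
    C=cal(n); ds=manip.masks_of(n,"stamp"); 
    t=proj(C,near)[0]; d=min(ds,key=lambda d:np.hypot(*(np.array(d["position"])-t)))
    return d["pixels"].astype(np.float32)
E
python3 - <<'E'
from fit import *
n=[.523,-.154,.06]
snap("top"); o=[(cal(c),mask(c,n)) for c in("wrist","top","side")] if 0 else []
for c in("wrist","top"): o.append((cal(c),mask(c,n)))
for ob in(o[:1],o[1:],o):
  r=fit(ob,[523,-154,-105]); print(r.x.round(1),round(r.fun,3),[m.sum() for _,m in ob])
E
```

```text
[ 546.   -25.3 -112. ] 1.631 [np.float32(2160.0)]
[521.8  -1.3 -61.4] 1.855 [np.float32(638.0)]
[ 541.6  -22.5 -151.5] 3.6 [np.float32(2160.0), np.float32(638.0)]
```

```bash
sed -i 's/x0,z0=4):/x0,z0=4):\n    x0=np.array(x0,float)/' fit.py; python3 - <<'E'
from fit import *
n=[.523,-.154,.06]; o=[]
for c in("wrist","top"):
  C=cal(c); print(proj(C,n)); m=mask(c,n); o.append((C,m)); v,u=np.nonzero(m); print(u.min(),u.max(),v.min(),v.max()); r=render(C,523,-154,-105,4); v,u=np.nonzero(r>.5); print(u.min(),u.max(),v.min(),v.max())
for ob in(o[:1],o[1:],o):
  r=fit(ob,[523,-154,-105]); print(r.x.round(1),round(r.fun,3))
E
```

```text
[[329.22909665 211.60225333]]
398 470 135 173
316 342 180 245
[[401.56496537 235.87733169]]
368 394 144 180
380 422 224 249
[ 516.5 -140.5 -105.4] 1.747
[521.8  -1.3 -61.4] 1.855
[546.5 -22.2 -56. ] 3.529
```

```bash
python3 - <<'E'
from fit import *
n=[.523,-.154,.06]; o=[]
for c in("wrist","top"):
  C=cal(c); t=proj(C,n)[0]
  for q in("stamp_grip","stamp_press"):
    for d in manip.masks_of(c,q):
      print(c,q,d["p"],d["position"],d["pixels"].sum())
      if np.hypot(*(np.array(d["position"])-t))<20: m=d["pixels"].astype(np.float32); o.append((C,m))
for ob in [[x] for x in o]+[o]:
  if ob: r=fit(ob,[523,-154,-105]); print(r.x.round(1),round(r.fun,3))
E
```

```text
wrist stamp_grip 0.94 [330.2, 216.4] 1170
wrist stamp_grip 0.61 [436.5, 154.1] 1707
wrist stamp_press 0.96 [329.8, 217.1] 1259
top stamp_grip 0.89 [384.9, 163.3] 505
top stamp_press 0.72 [384.7, 159.2] 506
[ 521.2 -154.3 -105.7] 0.456
[ 521.1 -154.5 -110.2] 0.387
[ 521.7 -152.9 -109.2] 0.843
```

```bash
python3 - <<'E'
from fit import *
im=cv2.imread("pics/w2.png"); C=cal("wrist")
g=im.max(2); v=im[165:260,300:365]
a=cv2.resize(v,None,fx=6,fy=6,interpolation=cv2.INTER_CUBIC)
b=a.copy()
for bx in(B[0],np.vstack(B[2:])):
  for h in(bx,):
    c,s=np.cos(np.radians(-108)),np.sin(np.radians(-108))
    P=np.c_[522+c*h[:,0]-s*h[:,1],-154+s*h[:,0]+c*h[:,1],4+h[:,2]]/1000
    uv=((proj(C,P)-[300,165]+.5)*6).round().astype(np.int32); cv2.polylines(b,[cv2.convexHull(uv)],True,(0,255,0),1)
cv2.imwrite("pics/ov.png",np.hstack([a,b]))
dk=(g<60).astype(np.uint8); n,l,st,ce=cv2.connectedComponentsWithStats(dk[150:250,290:370]); print(st,ce)
E
```

```text
[[   0    0   80  100 6804]
 [  27   38   27   56 1196]] [[39.51146384 46.53497942]
 [39.43478261 66.36789298]]
```

View pics/ov.png

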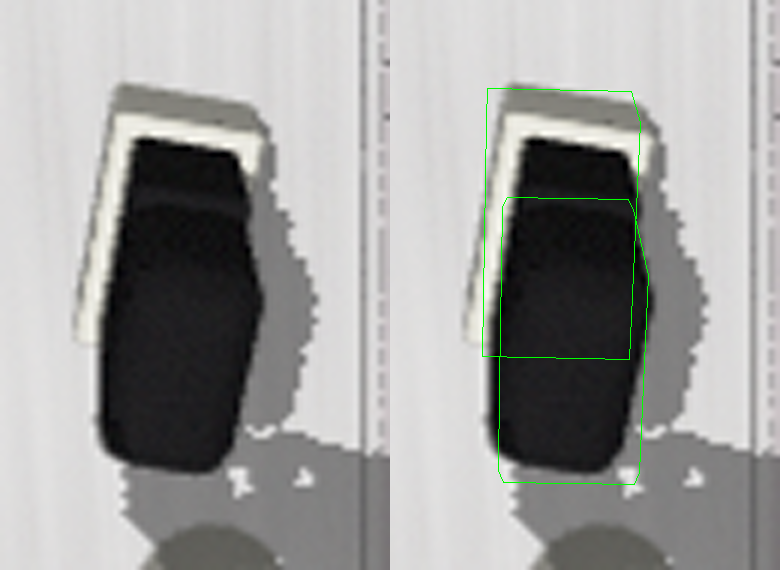

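```bash
python3 - <<'E'
from fit import *
C=cal("wrist"); im=cv2.imread("pics/w2.png")
px=lambda a:np.array(a)/6-.5+[300,165]
p=toplane(C,px([[115,113],[262,140],[88,300]]),.034)[:,:2]*1000
print(p.round(1),[ (np.hypot(*d).round(1),np.degrees(np.arctan2(d[1],d[0])).round(1)) for d in(p[1]-p[0],p[2]-p[0])])
m=np.zeros((400,640),np.float32); g=im.max(2)
n,l,st,ce=cv2.connectedComponentsWithStats((g[150:250,290:370]<70).astype(np.uint8)); i=1+np.argmax(st[1:,4]); m[150:250,290:370]=(l==i)
for neck in((24,14),(44,26),(48,28)):
  B[0]=corners(*neck,32,70); B[1]=corners(*neck,32,70)
  r=fit([(C,m)],[522,-154,-116]); print(neck,r.x.round(1),round(r.fun,3))
E
```

```text
[[ 518.9 -119.7]
 [ 550.  -136.1]
 [ 499.  -162.6]] [(np.float64(35.1), np.float64(-27.7)), (np.float64(47.2), np.float64(-114.9))]
(24, 14) [ 523.8 -148.3 -112.5] 0.157
(44, 26) [ 522.9 -151.1 -112.1] 0.092
(48, 28) [ 522.5 -152.  -110.9] 0.119
```

```bash
python3 - <<'E'
from h import *
togo([0.5225,-.1535,.17],-25)
E
```

```text
togo [-50.3  12.8  99.3] turn 8.02 | tcp [ 0.525  -0.1016  0.2693] yaw -16.98 t 3.9
```

Call:
step_arm(targets="-17 4 33 3;-33 8 66 6;-50.5 13 99 8;-50.5 13 99 8;-50.5 13 99 8;-50.5 13 99 8")

```text
t: 4.5
tcp_pos: [0.5236, -0.1537, 0.1717]
tool_rot: [0.843, 0.538, 0.001, 0.001]
force: [-0.5, -0.8, 0.3]
finger_gap: 1.002
gripper_force: 0.0
```

```bash
python3 - <<'E'
from fit import *
s=manip.sense(); im=snap("wrist","w3.png"); C=cal("wrist",s)
for d in manip.mark_of("wrist","stamp_grip")[:2]: print(d["p"],d["position"],toplane(C,d["position"],.094).round(4))
for h in (corners(60,36,0,30),corners(46,28,66,110)):
    c,sn=np.cos(np.radians(-115)),np.sin(np.radians(-115))
    P=np.c_[522.5+c*h[:,0]-sn*h[:,1],-154+sn*h[:,0]+c*h[:,1],4+h[:,2]]/1000
    cv2.polylines(im,[cv2.convexHull(proj(C,P).round().astype(np.int32))],True,(0,255,0),1)
cv2.imwrite("pics/ov3.png",im[:,:,::-1]); togo([0.5225,-.1535,.072],-25)
E
```

```text
0.83 [317.0, 208.8] [[ 0.5222 -0.1521  0.094 ]]
0.64 [471.0, 87.6] [[ 0.6665 -0.1137  0.094 ]]
togo [ -0.4  -1.4 100. ] turn 0.07 | tcp [ 0.5237 -0.1536  0.172 ] yaw -24.93 t 4.6
```

View pics/ov3.png

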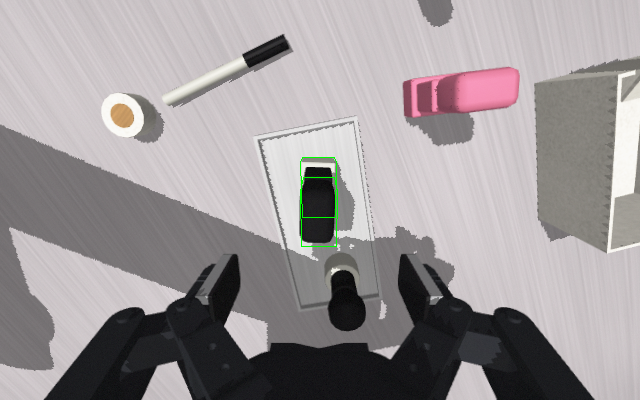

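Call:
step_arm(targets="0.5 -2 25 0;0.5 -2 50 0;0.5 -2 75 0;0.5 -2 95 0;0.5 -2 100 0;0.5 -2 100 0;0.5 -2 100 0")

```text
t: 5.3
tcp_pos: [0.5221, -0.1527, 0.0716]
tool_rot: [0.843, 0.538, 0.001, 0.001]
force: [-0.1, 0.5, 0.4]
finger_gap: 0.998
gripper_force: 0.0
```

Call:
step_arm(targets="0 0 0 0;0 0 0 0;0 0 0 0;0 0 0 0;0 0 0 0;0 0 0 0;0 0 0 0;0 0 0 0;0 0 0 0;0 0 0 0;0 0 0 0;0 0 0 0", gripper=1, squeeze=60)

```text
t: 6.5
tcp_pos: [0.5212, -0.1526, 0.0704]
tool_rot: [0.843, 0.537, 0.0, 0.0]
force: [-0.3, 0.3, 3.3]
finger_gap: 0.319
gripper_force: 62.5
```

Call:
step_arm(targets="0 0 -8 0;0 0 -20 0;0 0 -40 0;0 0 -60 0;0 0 -80 0;0 0 -100 0;0 0 -120 0;0 0 -120 0;0 0 -120 0")

```text
t: 7.4
tcp_pos: [0.5208, -0.1523, 0.1906]
tool_rot: [0.843, 0.537, 0.0, 0.0]
force: [-0.1, 0.0, -1.7]
finger_gap: 0.32
gripper_force: 62.2
```

```bash
python3 - <<'E'
from fit import *
s=manip.sense(); print(s["force"].round(2),s["finger_gap"],s["gripper_force"]); im=snap("wrist","w4.png"); C=cal("wrist",s)
z0=(s["tcp_pos"][2]-.0704)*1000+4
M=R.from_quat(s["tool_rot"]).as_matrix(); yaw=np.degrees(np.arctan2(M[1,1],M[0,1]))-90
for h in (corners(60,36,0,30),corners(46,28,66,110)):
    c,sn=np.cos(np.radians(yaw)),np.sin(np.radians(yaw)); x,y=s["tcp_pos"][:2]*1000
    P=np.c_[x+c*h[:,0]-sn*h[:,1],y+sn*h[:,0]+c*h[:,1],z0+h[:,2]]/1000
    cv2.polylines(im,[cv2.convexHull(proj(C,P).round().astype(np.int32))],True,(0,255,0),1)
cv2.imwrite("pics/ov4.png",cv2.resize(np.hstack([cv2.imread("pics/w4.png")[140:320,250:400],im[140:320,250:400,::-1]]),None,fx=2.6,fy=2.6,interpolation=2))
togo([0.512,.2575,.19],6.9)
E
```

```text
[-0.15  0.01 -1.67] 0.3201682756846406 62.225786447525024
togo [ 3.677e+02 -1.806e+02  1.000e-01] turn -31.89 | tcp [ 0.5203 -0.1521  0.1898] yaw -24.99 t 7.45
```

View pics/ov4.png

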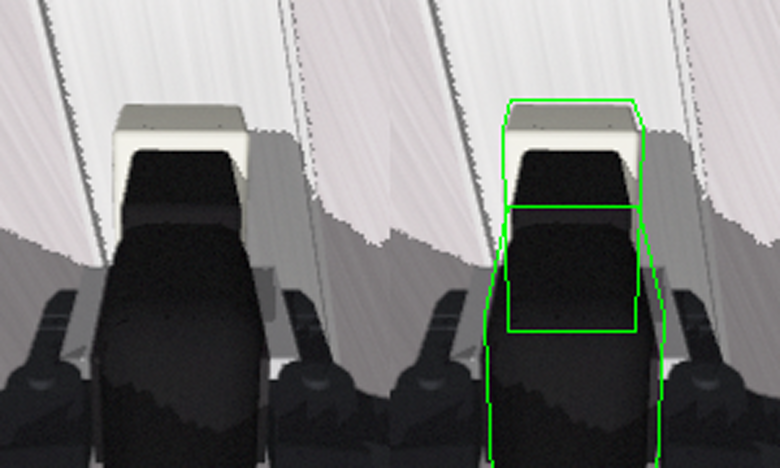

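Call:
step_arm(targets="15 -7 0 -1;50 -25 0 -4;90 -44 0 -8;135 -66 0 -12;180 -88 0 -16;225 -110 0 -20;270 -133 0 -24;310 -152 0 -27;340 -167 0 -30;358 -176 0 -31.5;366.5 -180.5 0 -32;366.5 -180.5 0 -32")

```text
t: 8.65
tcp_pos: [0.5109, 0.2573, 0.1893]
tool_rot: [0.662, 0.75, -0.001, -0.001]
force: [0.1, -0.2, -1.0]
finger_gap: 0.318
gripper_force: 62.1
```

Call:
step_arm(targets="0 0 10 0;0 0 20 0;0 0 30 0;0 0 40 0;0 0 50 0;0 0 60 0;0 0 60 0;0 0 60 0")

```text
t: 9.45
tcp_pos: [0.5122, 0.2559, 0.13]
tool_rot: [0.663, 0.749, -0.0, -0.0]
force: [-0.7, -0.2, -0.8]
finger_gap: 0.32
gripper_force: 62.1
```

```bash
python3 - <<'E'
from fit import *
from rec import rec
s=manip.sense(); print(s["force"].round(2)); im=snap("wrist","w5.png"); C=cal("wrist",s)
rec(im,C)
ti=snap("top","t5.png"); rec(ti,cal("top"))
M=R.from_quat(s["tool_rot"]).as_matrix(); print(M.round(4)); yaw=np.degrees(np.arctan2(M[1,1],M[0,1]))-90
bx=np.array([[-28,-42],[28,-42],[28,42],[-28,42]])
c,sn=np.cos(np.radians(6.9)),np.sin(np.radians(6.9))
P=np.c_[512+c*bx[:,0]-sn*bx[:,1],257.5+sn*bx[:,0]+c*bx[:,1],np.full(4,7)]/1000
cv2.polylines(im,[proj(C,P).round().astype(np.int32)],True,(0,255,0),1)
cv2.imwrite("pics/ov5.png",im[:,:,::-1])
togo([0.512,.2565,.0734],6.9)
E
```

```text
[-0.7  -0.25 -0.84]
comp [  256   113   230   147 18007] rect c [558.8 263.5] size [211.9 151.1] ang 6.85
comp [ 291  152   57   42 1635] rect c [509.7 277.4] size [53.9 40.7] ang 6.84
comp [ 359  152   61   79 2740] rect c [579.6 265.7] size [53.9 81.3] ang 6.85
comp [ 541  356   74   44 1106] rect c [878.6  40.1] size [74.6 97.6] ang 89.72
[[-1.220e-01  9.925e-01 -6.000e-04]
 [ 9.925e-01  1.220e-01 -1.000e-04]
 [-1.000e-04 -6.000e-04 -1.000e+00]]
togo [ 0.5 -0.7 57.3] turn 0.11 | tcp [0.5127 0.2561 0.1307] yaw 7.01 t 9.55
```

View pics/ov5.png

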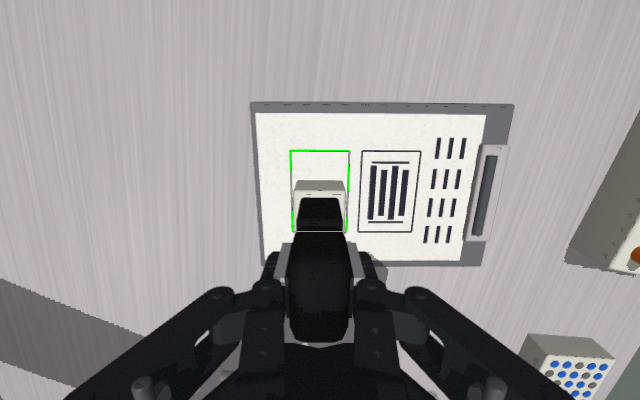

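Call:
step_arm(targets="0.3 -0.5 15 0;0.3 -0.5 30 0;0.3 -0.5 42 0;0.3 -0.5 50 0;0.3 -0.5 53 0;0.3 -0.5 53 0;0.3 -0.5 53 0")

```text
t: 10.25
tcp_pos: [0.5122, 0.2563, 0.0777]
tool_rot: [0.663, 0.749, 0.0, 0.0]
force: [-0.4, 0.0, -1.3]
finger_gap: 0.321
gripper_force: 62.1
```

Call:
step_arm(targets="0 0 1 0;0 0 2 0;0 0 3 0;0 0 4 0;0 0 5 0;0 0 5 0;0 0 5 0")

```text
t: 10.95
tcp_pos: [0.5119, 0.2562, 0.0728]
tool_rot: [0.663, 0.749, 0.0, 0.0]
force: [-0.8, -0.5, 4.0]
finger_gap: 0.317
gripper_force: 62.7
```

Call:
step_arm(targets="0 0 1 0;0 0 2 0;0 0 3 0;0 0 4 0;0 0 5 0;0 0 6 0;0 0 7 0;0 0 8 0;0 0 8 0;0 0 8 0")

```text
t: 11.95
tcp_pos: [0.5119, 0.2562, 0.065]
tool_rot: [0.663, 0.749, 0.0, 0.0]
force: [-0.3, -1.4, 8.3]
finger_gap: 0.318
gripper_force: 63.3
```

Call:
step_arm(targets="0 0 0.5 0;0 0 1 0;0 0 1.5 0;0 0 2 0;0 0 2 0;0 0 2 0")

```text
t: 12.55
tcp_pos: [0.5119, 0.2562, 0.0636]
tool_rot: [0.663, 0.749, 0.0, 0.0]
force: [-1.7, -0.6, 13.1]
finger_gap: 0.321
gripper_force: 64.0
```

Call:
step_arm(targets="0 0 0.3 0;0 0 0.3 0;0 0 0.3 0;0 0 0.3 0;0 0 0.3 0;0 0 0.3 0;0 0 0.3 0;0 0 0.3 0;0 0 0.3 0;0 0 0.3 0;0 0 0.3 0;0 0 0.3 0")

```text
t: 13.75
tcp_pos: [0.512, 0.2562, 0.0636]
tool_rot: [0.663, 0.749, 0.0, 0.0]
force: [-3.3, -1.3, 14.0]
finger_gap: 0.321
gripper_force: 64.1
```

Call:
step_arm(targets="0 0 -2 0;0 0 -4 0;0 0 -6 0;0 0 -8 0;0 0 -10 0;0 0 -12 0;0 0 -15 0;0 0 -20 0;0 0 -35 0;0 0 -60 0;0 0 -90 0;0 0 -115 0")

```text
t: 14.95
tcp_pos: [0.5118, 0.2562, 0.178]
tool_rot: [0.663, 0.749, 0.0, 0.0]
force: [-0.0, 1.0, -0.3]
finger_gap: 0.324
gripper_force: 62.0
```

```bash
python3 - <<'E'
from h import *
s=manip.sense(); print(s["force"].round(2)); snap("wrist","w6.png")
togo([0.5212,-0.1526,.19],-25)
E
```

```text
[-0.01  0.96 -0.33]
togo [-407.4  -43.1   -8.7] turn 32.02 | tcp [0.5142 0.257  0.1821] yaw 7.02 t 15.0
```

View pics/w6.png

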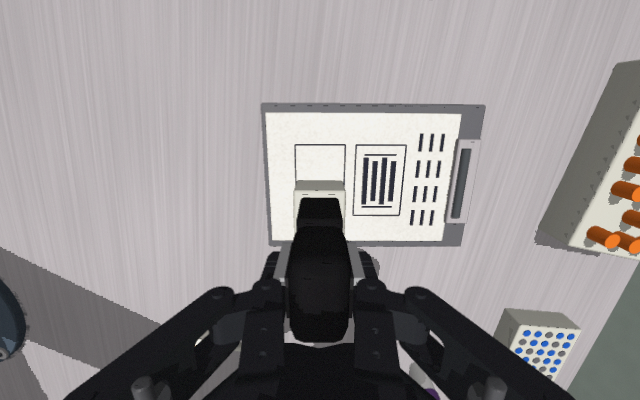

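The stamp has been pressed and lifted cleanly. It is still square in the fingers, foot at (319,195). Returning it to the tray.

Call:
step_arm(targets="-15 -1.5 -3 1;-50 -5 -9 4;-95 -10 -9 8;-140 -15 -9 12;-185 -19 -9 16;-230 -24 -9 20;-275 -29 -9 24;-320 -34 -9 27;-360 -38 -9 30;-390 -41 -9 31.5;-405 -43 -9 32;-407 -43 -9 32")

```text
t: 16.2
tcp_pos: [0.5178, -0.1547, 0.1849]
tool_rot: [0.844, 0.536, -0.001, -0.001]
force: [-0.4, 0.0, -1.2]
finger_gap: 0.321
gripper_force: 62.0
```

Call:
step_arm(targets="0 0 0 0;0 0 0 0;0 0 0 0;0 0 0 0")

```text
t: 16.6
tcp_pos: [0.5187, -0.1517, 0.1861]
tool_rot: [0.843, 0.538, -0.0, -0.0]
force: [-0.3, -0.2, -1.0]
finger_gap: 0.316
gripper_force: 62.0
```

```bash
python3 - <<'E'
from h import *
togo([0.5212,-0.1526,.0704],-25)
E
```

```text
togo [  0.2   2.7 115.7] turn 0.12 | tcp [ 0.5187 -0.1517  0.1861] yaw -24.88 t 16.6
```

Call:
step_arm(targets="0.2 2.5 20 0;0.2 2.5 40 0;0.2 2.5 60 0;0.2 2.5 80 0;0.2 2.5 95 0;0.2 2.5 105 0;0.2 2.5 111 0;0.2 2.5 111 0;0.2 2.5 111 0")

```text
t: 17.5
tcp_pos: [0.5216, -0.154, 0.0755]
tool_rot: [0.843, 0.537, 0.0, 0.0]
force: [0.9, 0.3, -0.7]
finger_gap: 0.322
gripper_force: 62.2
```

Call:
step_arm(targets="0 0 1 0;0 0 2 0;0 0 3 0;0 0 4 0;0 0 4.5 0;0 0 4.5 0;0 0 4.5 0")

```text
t: 18.2
tcp_pos: [0.5211, -0.1539, 0.0707]
tool_rot: [0.843, 0.537, 0.0, 0.0]
force: [-0.4, 0.3, 1.2]
finger_gap: 0.317
gripper_force: 62.4
```

Call:
step_arm(targets="0 0 0.2 0;0 0 0.2 0;0 0 0.2 0;0 0 0.2 0;0 0 0.2 0;0 0 0.2 0;0 0 0.2 0;0 0 0.2 0;0 0 0.2 0;0 0 0.2 0", gripper=0)

```text
t: 19.2
tcp_pos: [0.5211, -0.1539, 0.0703]
tool_rot: [0.843, 0.537, -0.0, -0.0]
force: [0.7, -0.4, 0.2]
finger_gap: 0.995
gripper_force: 0.0
```

Call:
step_arm(targets="0 0 -10 0;0 0 -25 0;0 0 -50 0;0 0 -80 0;0 0 -110 0;0 0 -150 0;0 0 -180 0;0 0 -200 0;0 0 -200 0;0 0 -200 0;0 0 -200 0")

```text
t: 20.3
tcp_pos: [0.5201, -0.1534, 0.2691]
tool_rot: [0.843, 0.537, -0.001, -0.001]
force: [-0.6, 0.2, 0.3]
finger_gap: 1.001
gripper_force: 0.0
```

```bash
python3 - <<'E'
from h import *
s=manip.sense(); print(s["t"],s["force"].round(2),s["finger_gap"]); w=snap("wrist"); sd=snap("side")
cv2.imwrite("pics/end.png",np.vstack([w[80:370,100:500],sd[180:400,200:600]])[:,:,::-1])
E
```

```text
20.3 [-0.58  0.16  0.29] 1.0011198188466792
```

View pics/end.png

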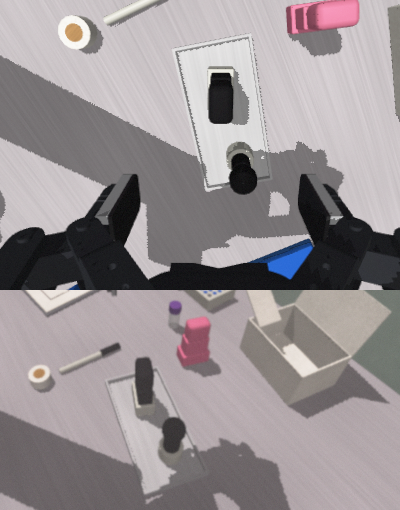

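The stamp is standing upright in the tray (crop pixel 221,95), with the round one undisturbed and the gripper clear of everything.

```bash
python3 -c "
from station import manip
print(manip.sign_off())"
```

```text
the job is handed in; nothing more can be done
None
```

The stamp was set square in the empty box and pressed fully down (force stop at 14 N, held over 1 s). It was then lifted straight off and stood upright in the tray, and the job was handed in at about 20 s; I never got a clear view of the printed mark itself.

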